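Open the cigar case and hold its cap mouth up

ROBOT

A 7-joint arm with a two-finger parallel gripper is mounted at the origin on the work surface. World frame = base frame: x ahead of the robot, y to its left, z up, the work surface at z = 0. Lengths are in m, angles in rad, forces in N, time in s.
With the tool pointing down it reaches from about 0.4 to 0.85 m from the base axis. Payload 4.5 kg.
Tool frame: the origin (TCP) lies at the very end of the fingers, on their centre line; the grasp point (between the pads) lies 19 mm behind it; z points along the fingers, y is the line along which they close (so a half turn about z gives the same grasp; the last joint's range is limited). The gripper opens to 88 mm and grips with 3 to 60 N. Pads are 18 mm wide; open, the fingers measure 123 mm over their backs; the gripper's body (75 mm by 187 mm) begins 45 mm behind the grasp point.
Start: joints at [-1.143, 0.689, -0.195, 1.565, 0.157, 0.902, -0.215], TCP at [0.24, 0.577, 0.239] pointing down, gripper open.
Joint ranges: [-3.01, 3.01], [-0.46, 2.08], [-1.47, 1.51], [0.13, 2.56], [-1, 4.14], [0.04, 2.09], [-2.66, 2.66]. Speed limits (rad/s): [2.57, 2.57, 3.14, 3.14, 3.14, 3.14, 3.14].

INTERFACE

Orientations are given as a unit quaternion [x, y, z, w].
In Python, from plant import r gives the robot as it stands. The module is installed in compiled form; this text tells all that it offers.
- The arm moves only by the tool step_arm, never from a script. Its argument "increments" is a list of rows, each a list of 2 entries, a list of its own where there are three numbers: the shift along the world's x, y, z in cm, then the turn, a rotation vector about the world's x, y, z in degrees. A call has exactly 10 rows; each row shifts and turns the commanded pose from where the row before left it; what a row does not reach is not made up. A row lasts 1/10 s, in which the tool goes at most 50 mm and 8.59 degrees, less where a joint would pass 70% of its speed; a pose out of reach is approached as far as the arm can. A call is refused whole if a number of a shift passes 5 or a number of a turn 8.59, either way. A call with a gripper value outside its range is refused whole. "fingers" is the opening, from 0 (shut) to 1 (fully open), set as the call begins (left out, the last holds). The fingers move at their own pace and stop on an object; "grip_force" is the grip in N (left out, the last holds). Time passes only in rows, so rows that do not move let the fingers close, or fill a call up. It gives the time, the measured TCP pose, the force, the opening and the grip force at its end, in the units of the state.
- r.get_state(): the state, without advancing time (a new reading comes with each control period).
- r.snapshot(name): name is "side" or "top"; returns (picture, depth): 420x560x3 uint8, red, green, blue; 420x560 float32, m along the optical axis (not along the pixel's ray), 0 where there is no reading.
- r.calibration(name): a dict with "fov_y" (degrees; the focal length in pixels is half the picture's height over the tangent of half this angle, whatever the lens; pixels are square), "cx", "cy" (the principal point, pixels), "k1" (the pictures are not rectified: a ray, as slopes to the right and down, at radius r is drawn at 1 + k1 r^2 times it, then the intrinsics apply), "R" (3x3) and "t" (3): a world point X has camera coordinates R X + t. Camera axes: x right, y down, z forward; pixel columns grow to the right and rows downward; lengths in m; the calibration is good to about 2 mm. A picture is of the moment at which its call begins. calibration takes no time and is no camera call.
- r.finish_job(): hands the job in; it is judged then, once.
The state is a dict: "clock": time; "q": joint angles; "qd": joint speeds; "joint_torque": joint torques, N m; "tool_pos": TCP position; "eef_rot": TCP orientation; "contact_force": force on the tool from outside, world axes, zero at the start; "moment": the same for the moment, N m; "opening": opening from 0.0 (shut) to 1.0 (fully open); "finger_force": force on a finger pad.
Only numpy, scipy, OpenCV 4.12 (cv2) and the standard library are available. Lean on these libraries where they do the work, as an engineer would, in place of code of your own. Each camera call takes 0.05 s, during which the arm holds its last target. There are 200 camera calls.

TASK

The wooden cigar travel case in the bench vise needs a fresh humidity disc in its cap: pull the snapped-on cap straight off, turn it over and hold it still in the gripper with its mouth facing straight up, a good 200 mm clear above the bench and touching nothing else. Its two ends look alike, but only the mouth is a deep bore; the crown is just a shallow recess. Finish while still holding the cap, and leave the other things on the bench where they lie.

Things in the scene. Friction and masses are not known exactly. Their poses are not given: they have to be found in the camera images.
- cap: cap of the travel case: square dark-wood block 36 x 36 mm (x, y), 60 mm long (z), about 60 g, fit for a firm grip (40 N). Starts mouth down on the case in the vise, flush with it, as its top 60 mm. Origin: centre of the mouth's rim; z points from mouth to crown (up at the start, straight down when done). Mouth: 26 mm round blind bore, 40 mm deep, a snap ring inside leaving 22 mm
- cap_crown (a point): centre of the cap's crown end, 60 mm from the mouth (axes as the cap's). The crown shows the same 26 mm circle as the mouth but it is a mere recess 4 mm deep
- vise: grey bench vise, bolted down, holding the case upright in wooden jaw liners. Origin on the bench under the case's axis, z up. Its handle reaches 115 mm to -x, its anvil 85 mm to +x; jaws 94 mm wide (y), their tops 111 mm above the bench, bolt lugs 160 mm wide. Case body 36 x 36 mm, square to the vise, shoulder 165 mm above the bench
- shoulder (a point): centre of the case body's top face, on which the cap's rim sits; axes as the vise's. A 21 mm round brass neck stands 22 mm above it, inside the cap. Four sprung balls in the neck hold the cap: pulled straight up it resists with a peak of about 10 to 15 N over the first 6 mm, then slides free and clears the neck after 25 mm
- board: pale wooden rolling board, fixed to the bench, 210 x 270 mm (its x, y), 28 mm thick; origin at the centre of its underside, so its top is 28 mm above the origin. Its near and middle part (x below +30 mm, y from -120 to +80 mm in its frame) is bare; the half-moon knife and a cigar lie on the rest
- knife: loose half-moon steel knife, 60 x 150 mm, 4 to 6 mm thick, lying on the far part of the board; origin at the middle of its straight back, on the underside, x towards the curved edge. Leave alone
- cigar: loose cigar, 122 mm long (its x), 19 mm thick, lying along the left edge (+y) of the board; origin under its middle. Leave alone
- tin: loose round aluminium tin, 58 mm wide, 24 mm high, lying between vise and board; origin at the centre of its underside. Leave alone
- disc: loose white humidity disc, 24 mm wide, 7 mm thick, lying between vise and board; origin at the centre of its underside. Leave alone (a person puts it in later)
- gumpot: loose white ceramic gum pot, 60 mm wide, 50 mm high, beyond the vise and board; origin at the centre of its underside. Leave alone
- gauge: loose flat wooden cigar gauge with five holes, 60 x 150 x 8 mm (x, y, z), lying between vise and board; origin at the centre of its underside. Leave alone
- spare: second, closed travel case of the same make, lying loose on its side beyond the vise and board, 36 x 170 x 36 mm (x, y, z); origin on its underside, 85 mm from either end. Leave alone
Things that resemble listed ones, but are neither listed nor needed, are in the scene too. There is more than one size of the cap; the one meant has the size given above. Of the things that look like the vise, the smaller one is meant.

How it is judged:
By the outcome, as a careful person would: the job done as asked, in the order asked, and still so for the second after the job is handed in, while the arm keeps its last pose, push and grip.
It also fails if it takes over 72 s, if anything falls off the work surface, if the arm or the gripper's body presses on something with over 40 N, if the wrist force passes 120 N, or if a joint passes its speed limit or range.

## Working session

There is one attempt and no reset: what is moved stays moved. The work goes in short steps, Python scripts to look and compute and a tool call to move; the robot and the scene stay as the last step left them, time stands still between calls to the robot, and variables do not carry over. Pictures are saved under pics/ and viewed, at most 10 in all, crops included, and the job is handed in when it is done.

Besides the shell and the picture viewer there is one more tool, called as name(argument=value, ...) on one line, values as JSON. step_arm: Moves the arm, as the interface text tells. Its arguments: {"type":"object","properties":{"increments":{"type":"array","items":{"type":"array"}},"fingers":{"type":"number"},"grip_force":{"type":"number"}},"required":["increments"]}

```bash
mkdir -p pics
cat > h.py <<'E'
import numpy as np, cv2
from plant import r
def snap(n):
    p,d=r.snapshot(n); return p,d
def K(n):
    c=r.calibration(n); f=210/np.tan(np.radians(c['fov_y'])/2); return c,f
def cloud(n,d):
    c,f=K(n); v,u=np.mgrid[0:420,0:560]
    Km=np.array([[f,0,c['cx']],[0,f,c['cy']],[0,0,1.]])
    # distort factor 1+k1 r^2 of undistorted ray
    pts=np.stack([u,v],-1).reshape(-1,1,2).astype(np.float64)
    s=cv2.undistortPointsIter(pts,Km,np.array([c['k1'],0,0,0.]),None,None,(3,50,1e-9)).reshape(420,560,2)
    P=np.dstack([s*d[...,None],d]); R=np.array(c['R']);t=np.array(c['t'])
    W=(P-t)@R; W[d==0]=np.nan
    return W
E
python3 - <<'E'
from h import *
for n in('side','top'):
    p,d=snap(n); cv2.imwrite(f'pics/{n}0.png',p[...,::-1]); np.savez(f'{n}0.npz',p=p,d=d,W=cloud(n,d))
    c=r.calibration(n); print(n,c['fov_y'],c['k1'],-np.array(c['R']).T@c['t'],np.array(c['R'])[2])
s=r.get_state();print(s)
E
```

```text
side 52.25090377514467 0.04687762217233409 [ 0.38486353 -0.68360166  0.7277784 ] [ 0.09223152  0.78396681 -0.61391317]
top 53.58504646371123 -0.044116248788144984 [0.33835722 0.05647413 1.17356791] [ 0.15498223  0.00470001 -0.98790608]
{'clock': 0.1, 'q': array([-1.14321169,  0.6898701 , -0.19453466,  1.56621802,  0.15727901,
        0.90254002, -0.21510901]), 'qd': array([-0.00193784, -0.00073341, -0.00121388, -0.0015613 , -0.00031275,
       -0.00042846, -0.00117688]), 'joint_torque': array([-2.73319434e-03, -5.28501892e+01, -1.27141893e+00, -1.53838438e+01,
       -5.26254019e-02,  1.99153714e-03,  3.34104550e-05]), 'tool_pos': array([0.23961592, 0.57662681, 0.23801521]), 'eef_rot': array([ 1.95591767e-01,  9.80685058e-01, -8.15607084e-04, -1.10281488e-04]), 'contact_force': array([ 0.04552982,  0.28819788, -0.31481653]), 'moment': array([ 0.0079112 ,  0.03916295, -0.0902932 ]), 'finger_force': 0.0, 'opening': 0.9988163710298648}
```

View pics/top0.png

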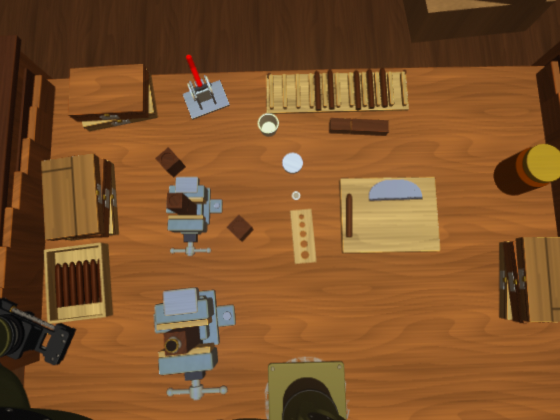

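View pics/side0.png

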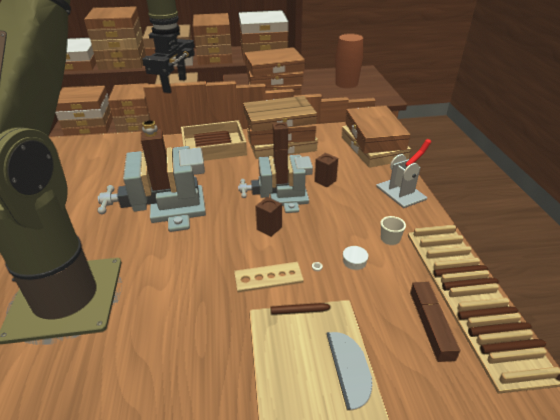

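The top view shows the small vise at about (187,205), with its case top at (175,201). The handle is at (190,250), and loose block decoys lie at (171,161) and (240,228). The larger vise at (185,335) is not the one meant. The side view shows the small vise's case top at (281,128).

Run:
```python
from h import *
for n,(u0,u1,v0,v1) in dict(top=(140,235,145,260),side=(225,345,105,220)).items():
    z=np.load(n+'0.npz'); W=z['W'];p=z['p'].astype(int)
    m=np.zeros((420,560),bool); m[v0:v1,u0:u1]=1
    Z=W[...,2]
    for nm,lo,hi in(('captop',.215,.235),('capside',.17,.215),('jawtop',.104,.116)):
        k=m&(Z>lo)&(Z<hi); Q=W[k]
        if len(Q)<5: print(n,nm,len(Q));continue
        print(n,nm,len(Q),Q.mean(0).round(4),Q.min(0).round(3),Q.max(0).round(3),cv2.minAreaRect((Q[:,:2]*1000).astype(np.float32)))
# big case, tall things around
z=np.load('top0.npz');W=z['W'];Z=W[...,2]
for u,v in((172,345),(171,161),(240,228),(185,305),(191,251),(185,186),(109,93),(205,95),(80,195),(75,280),(50,340),(268,124)): print((u,v),W[v,u].round(3))
```

```text
top captop 260 [0.5143 0.3023 0.2235] [0.496 0.284 0.216] [0.533 0.322 0.229] ((514.2188110351562, 302.76409912109375), (37.50440216064453, 36.504600524902344), 88.66880798339844)
top capside 113 [0.5071 0.2923 0.1938] [0.496 0.284 0.17 ] [0.531 0.321 0.215] ((505.043212890625, 293.8716735839844), (25.48685646057129, 50.30265808105469), 43.752174377441406)
top jawtop 1148 [0.5232 0.2983 0.1109] [0.456 0.254 0.104] [0.599 0.351 0.116] ((527.4251708984375, 302.1860046386719), (94.74443054199219, 140.747802734375), 88.32960510253906)
side captop 138 [0.5175 0.2984 0.2214] [0.499 0.281 0.215] [0.536 0.321 0.226] ((517.9013061523438, 301.7552490234375), (40.13106918334961, 35.929866790771484), 83.91358947753906)
side capside 232 [0.5157 0.286  0.1928] [0.499 0.28  0.17 ] [0.534 0.306 0.215] ((512.6155395507812, 287.05413818359375), (21.990291595458984, 40.61362838745117), 62.43874740600586)
side jawtop 946 [0.5335 0.3472 0.1097] [0.442 0.251 0.104] [0.663 0.654 0.116] ((558.2741088867188, 454.73114013671875), (216.3175811767578, 407.63311767578125), 2.3982512950897217)
(172, 345) [nan nan nan]
(171, 161) [0.652 0.352 0.074]
(240, 228) [0.463 0.165 0.074]
(185, 305) [0.271 0.292 0.156]
(191, 251) [0.406 0.3   0.053]
(185, 186) [0.572 0.303 0.115]
(109, 93) [0.845 0.522 0.101]
(205, 95) [0.847 0.262 0.062]
(80, 195) [0.552 0.57  0.138]
(75, 280) [0.336 0.631 0.021]
(50, 340) [0.218 0.525 0.328]
(268, 124) [0.777 0.086 0.003]
```

step_arm(increments=[[[1,0,4],[0,0,0]],[[1,0,4],[0,0,0]],[[2,-2,4],[0,0,-5]],[[3,-3,2],[0,0,-5]],[[3,-3,2],[0,0,-5]],[[3,-3,0],[0,0,-5]],[[2,-4,0],[0,0,-5]],[[2,-4,0],[0,0,-5]],[[2,-4,0],[0,0,-5]],[[2,-4,0],[0,0,-5]]])

```text
clock: 1.1
tool_pos: [0.4501, 0.3053, 0.3984]
eef_rot: [0.521, 0.854, -0.0, -0.0]
contact_force: [0.4, -0.4, 0.6]
opening: 1.0
finger_force: 0.0
```

Run:
```python
from plant import r
s=r.get_state(); print(s['clock'],s['q'].tolist(),s['tool_pos'].tolist(),s['eef_rot'].tolist())
```

```text
1.1 [-0.677997934734485, 0.41339697166041994, -0.0042896065768344175, 1.570148843499949, 0.001886370940253203, 1.158795295171126, -0.20730824783872492] [0.4501141324358869, 0.30527053391235504, 0.398428743634555] [0.5207342722605287, 0.8537187353846143, -0.0003516435652795372, -0.00012203850095299626]
```

step_arm(increments=[[[0,-3,0],[0,0,-8]],[[0,-3,0],[0,0,-8]],[[0,-3,0],[0,0,-8]],[[0,-3,0],[0,0,-5]],[[1,-2,0],[6,0,0]],[[1,-2,0],[6,0,0]],[[1,-2,0],[6,0,0]],[[1,-2,0],[6,0,0]],[[0,0,0],[6,0,0]],[[0,0,0],[6,0,0]]])

```text
clock: 2.1
tool_pos: [0.4903, 0.106, 0.3989]
eef_rot: [0.682, 0.662, 0.217, -0.222]
contact_force: [-0.4, -0.3, -1.0]
opening: 1.001
finger_force: 0.0
```

```bash
cat > log.py <<'E'
import json
from plant import r
s=r.get_state(); print(s['clock'],s['q'].round(3).tolist())
open('log.jsonl','a').write(json.dumps([s['q'].tolist(),s['tool_pos'].tolist(),s['eef_rot'].tolist()])+'\n')
E
cat > log.jsonl <<'E'
[[-1.14321169,0.6898701,-0.19453466,1.56621802,0.15727901,0.90254002,-0.21510901],[0.23961592,0.57662681,0.23801521],[0.195591767,0.980685058,-0.000815607084,-0.000110281488]]
[[-0.677997934734485,0.41339697166041994,-0.0042896065768344175,1.570148843499949,0.001886370940253203,1.158795295171126,-0.20730824783872492],[0.4501141324358869,0.30527053391235504,0.398428743634555],[0.5207342722605287,0.8537187353846143,-0.0003516435652795372,-0.00012203850095299626]]
E
python3 log.py
```

```text
2.1 [0.089, 0.396, -0.009, 1.809, -0.713, 1.112, 0.435]
```

```bash
cat > kin.py <<'E'
import numpy as np, json
from scipy.optimize import least_squares
from scipy.spatial.transform import Rotation as Ro
LO=np.array([-3.01,-.46,-1.47,.13,-1,.04,-2.66]);HI=np.array([3.01,2.08,1.51,2.56,4.14,2.09,2.66])
def fk(q,p,s,joints=False):
    # p: o1,o7, then offset (x,y,z) before each of joints 2,4,6 (others merge) and tool z
    o1,o7,d1,L1,L2,L3,a1,b1,a3,b3,a5,b5=p
    R=Ro.from_euler('z',s*q[0]+o1); t=R.apply([a1,b1,d1])
    R=R*Ro.from_euler('y',q[1])*Ro.from_euler('z',s*q[2]); P=[t.copy()]
    t=t+R.apply([a3,b3,L1]);P.append(t.copy()); R=R*Ro.from_euler('y',q[3])*Ro.from_euler('z',s*q[4])
    t=t+R.apply([a5,b5,L2]);P.append(t.copy()); R=R*Ro.from_euler('y',q[5])*Ro.from_euler('z',s*q[6]+o7)
    t=t+R.apply([0,0,L3]);
    return (t,R,P) if joints else (t,R)
def fit(s):
    D=[json.loads(l) for l in open('log.jsonl')]
    def res(p):
        e=[]
        for q,x,r in D:
            t,R=fk(q,p,s); e+=list(t-x)+list((R.inv()*Ro.from_quat(r)).as_rotvec()*.3)
        return np.r_[e,2e-3*np.array(p[6:])]
    best=None
    for o7 in(0,1.57,3.14,-1.57):
        f=least_squares(res,[0,o7,.35,.4,.4,.25]+[0]*6)
        if best is None or f.cost<best.cost: best=f
    return best
if __name__=='__main__':
    for s in(1,-1):
        f=fit(s); print(s,f.cost,f.x.round(4)); 
        if s==-1: np.save('kin.npy',f.x); print(np.abs(f.fun[:-6]).max())
E
python3 kin.py
```

```text
1 0.12661084741728434 [ 3.7443  4.1917 -4.7331  3.7805 -9.9495 -2.1138 -3.3285  2.7498 11.4045
 -6.2381 -0.1501  3.156 ]
-1 2.1461313785899166e-09 [-0.0000e+00  1.5708e+00  3.4650e-01  5.6390e-01  3.4510e-01  3.2620e-01
 -3.0000e-04 -1.9700e-02 -3.0000e-04 -2.6100e-02 -1.0000e-04 -2.0000e-04]
1.953611175901381e-06
```

```bash
cat > ik.py <<'E'
from kin import *
p=np.load('kin.npy')
def Rt(h,el,roll=0):
    # tool z heading h, elevation el (deg); closing axis horizontal at roll 0
    z=np.array([np.cos(np.radians(el))*np.cos(np.radians(h)),np.cos(np.radians(el))*np.sin(np.radians(h)),np.sin(np.radians(el))])
    y=np.array([-np.sin(np.radians(h)),np.cos(np.radians(h)),0]); x=np.cross(y,z)
    return Ro.from_matrix(np.c_[x,y,z])*Ro.from_euler('z',roll,degrees=True)
def ik(tcp,R,q0,w=1e-3):
    f=least_squares(lambda q:np.r_[(fk(q,p,-1)[0]-tcp),(fk(q,p,-1)[1].inv()*R).as_rotvec()*.3,w*(q-q0)],np.clip(q0,LO+.02,HI-.02),bounds=(LO+.01,HI-.01))
    t,Rr=fk(f.x,p,-1); return f.x,np.linalg.norm(t-tcp),np.degrees((Rr.inv()*R).magnitude())
E
python3 - <<'E'
from ik import *
rng=np.random.default_rng(0)
c=np.array([.515,.302,.197])
S=[np.array(json.loads(l)[0]) for l in open('log.jsonl')]+[rng.uniform(LO,HI) for _ in range(10)]
for h in(88.3,-1.7,-91.7):
  for el in(-45,-30,-15,0):
    for roll in(0,180):
      R=Rt(h,el,roll); best=[]
      for q0 in S:
        q,e,a=ik(c+.019*R.as_matrix()[:,2],R,q0,1e-4)
        if e<2e-3 and a<1: best.append(q)
      if best:
        best=sorted(best,key=lambda q:-np.min(np.minimum(q-LO,HI-q)))[0]
        P=fk(best,p,-1,True)[2]
        print(h,el,roll,best.round(2),'elbow',P[1].round(2),'wrist',P[2].round(2))
E
```

```text
88.3 -45 0 [ 0.39  1.13 -1.24  1.98  1.06  0.34  1.83] elbow [ 0.47 -0.22  0.57] wrist [0.51 0.08 0.41]
88.3 -45 180 [ 0.37  1.09 -1.18  1.98  0.95  0.28 -1.22] elbow [ 0.47 -0.21  0.59] wrist [0.51 0.08 0.41]
88.3 -30 0 [ 0.51  1.34 -1.35  2.02  1.17  0.24  1.88] elbow [ 0.47 -0.29  0.45] wrist [0.51 0.04 0.35]
88.3 -30 180 [ 0.5   1.3  -1.3   2.02  1.04  0.18 -1.14] elbow [ 0.47 -0.29  0.47] wrist [0.51 0.04 0.35]
88.3 -15 0 [ 0.55  1.46 -1.27  2.01 -0.47  0.11 -2.62] elbow [ 0.46 -0.32  0.38] wrist [0.51 0.01 0.28]
88.3 -15 180 [ 0.55  1.44 -1.24  2.01 -0.75  0.13  0.79] elbow [ 0.47 -0.32  0.4 ] wrist [0.51 0.01 0.28]
88.3 0 0 [ 0.61  1.7  -1.36  1.96 -0.52  0.22 -2.41] elbow [ 0.44 -0.34  0.25] wrist [ 0.51 -0.01  0.2 ]
88.3 0 180 [ 0.62  1.72 -1.39  1.96 -0.34  0.21  0.56] elbow [ 0.44 -0.34  0.23] wrist [ 0.51 -0.01  0.2 ]
-1.7 -45 0 [-0.42  0.88 -0.82  2.24  1.88  1.26 -1.07] elbow [0.42 0.15 0.69] wrist [0.3  0.31 0.41]
-1.7 -45 180 [-0.8   0.76 -0.18  2.26  2.02  0.82  1.81] elbow [0.3  0.25 0.75] wrist [0.3  0.31 0.41]
-1.7 -30 0 [-0.55  1.02 -0.77  2.35  2.01  1.64 -1.34]
[... 673 characters left out ...]
.77  1.02 -0.18  1.29  0.58  1.56  1.98] elbow [0.38 0.3  0.64] wrist [0.52 0.52 0.41]
-91.7 -30 0 [-1.16  1.26  0.74  1.18  0.08  1.56 -0.66] elbow [0.25 0.47 0.53] wrist [0.52 0.57 0.35]
-91.7 -30 180 [-1.07  1.2   0.48  1.17  0.27  1.61  2.31] elbow [0.29 0.44 0.56] wrist [0.52 0.57 0.35]
-91.7 -15 0 [-1.17  1.41  0.79  1.06  0.17  1.75 -0.64] elbow [0.25 0.5  0.46] wrist [0.52 0.6  0.28]
-91.7 -15 180 [-1.09  1.33  0.5   1.05  0.36  1.81  2.33] elbow [0.29 0.46 0.49] wrist [0.52 0.6  0.28]
-91.7 0 0 [-1.18  1.55  0.87  0.97  0.26  1.9  -0.58] elbow [0.25 0.51 0.38] wrist [0.52 0.61 0.2 ]
-91.7 0 180 [-1.09  1.47  0.54  0.96  0.48  1.98  2.37] elbow [0.29 0.48 0.42] wrist [0.52 0.61 0.2 ]
```

Run:
```python
from ik import *
for n in('top','side'):
    W=np.load(n+'0.npz')['W'].reshape(-1,3); W=W[np.isfinite(W[:,0])]
    for y0,y1 in((.38,.45),(.45,.5),(.5,.55),(.55,.6),(.6,.65),(.65,.72)):
        k=(W[:,0]>.4)&(W[:,0]<.64)&(W[:,1]>y0)&(W[:,1]<y1)&(W[:,2]<.5); Q=W[k]; print(n,y0,len(Q),Q[:,2].max().round(3) if len(Q) else '')
c=np.array([.515,.302,.197]); q=np.array(json.loads(open('log.jsonl').readlines()[-1])[0])
t0,R0=fk(q,p,-1); Rg=Rt(-91.7,-15)
print('turn now->grasp (deg rotvec)',np.degrees((Rg*R0.inv()).as_rotvec()).round(1))
def go(c,R,lab):
    global q
    q,e,a=ik(c+.019*R.as_matrix()[:,2],R,q,3e-3); P=fk(q,p,-1,True)[2]
    print(lab,q.round(2),round(e,4),round(a,1),'elbow',P[1].round(2),'wrist',P[2].round(2))
rv=(Rg*R0.inv()).as_rotvec(); g0=t0-.019*R0.as_matrix()[:,2]; up=c+[0,0,.15]
for f in(.25,.5,.75,1): go(g0+(up-g0)*f,Ro.from_rotvec(rv*f)*R0,'pre%.2f'%f)
for z in(.1,.05,0,.1,.2): go(c+[0,0,z],Rg,'z%.2f'%z)
cc=c+[0,0,.2]
ax=np.array([-np.cos(np.radians(88.3)),np.sin(np.radians(88.3)),0])
for a in range(30,181,30): go(cc,Ro.from_rotvec(np.radians(a)*ax)*Rg,'flip%d'%a)
```

```text
top 0.38 1971 0.015
top 0.45 1400 0.009
top 0.5 3050 0.145
top 0.55 1759 0.146
top 0.6 1794 0.144
top 0.65 966 0.144
side 0.38 252 0.003
side 0.45 190 0.003
side 0.5 2188 0.14
side 0.55 567 0.141
side 0.6 505 0.14
side 0.65 296 0.14
turn now->grasp (deg rotvec) [-111.2    2.4    0.7]
pre0.25 [-0.4   0.38  0.16  1.71 -0.24  1.04 -0.16] 0.0 0.0 elbow [0.21 0.04 0.87] wrist [0.5 0.1 0.7]
pre0.50 [-0.81  0.55  0.34  1.54  0.12  1.26 -0.57] 0.0 0.0 elbow [0.23 0.18 0.83] wrist [0.51 0.3  0.67]
pre0.75 [-1.02  0.83  0.45  1.31  0.3   1.59 -0.71] 0.0 0.0 elbow [0.25 0.33 0.73] wrist [0.52 0.48 0.57]
pre1.00 [-1.1   1.15  0.54  1.05  0.46  1.94 -0.68] 0.0 0.0 elbow [0.27 0.44 0.59] wrist [0.52 0.6  0.43]
z0.10 [-1.1   1.21  0.53  1.06  0.42  1.89 -0.73] 0.0 0.0 elbow [0.27 0.45 0.56] wrist [0.52 0.6  0.38]
z0.05 [-1.09  1.27  0.51  1.06  0.39  1.84 -0.78] 0.0 0.0 elbow [0.28 0.46 0.53] wrist [0.52 0.6  0.33]
z0.00 [-1.09  1.33  0.5   1.05  0.37  1.81 -0.82] 0.0 0.0 elbow [0.29 0.46 0.49] wrist [0.52 0.6  0.28]
z0.10 [-1.1   1.21  0.53  1.06  0.42  1.89 -0.73] 0.0 0.0 elbow [0.27 0.45 0.56] wrist [0.52 0.6  0.38]
z0.20 [-1.1   1.1   0.56  1.02  0.5   1.99 -0.61] 0.0 0.0 elbow [0.26 0.42 0.62] wrist [0.52 0.6  0.48]
flip30 [-1.11  1.22  0.81  0.91  0.36  2.08  0.06] 0.0001 0.0 elbow [0.27 0.45 0.56] wrist [0.56 0.6  0.46]
flip60 [-1.14  1.49  1.5   0.86  0.02  2.08  1.01] 0.0016 0.3 elbow [0.25 0.5  0.42] wrist [0.58 0.6  0.42]
flip90 [-1.14  1.54  1.5   0.87  0.12  2.08  1.55] 0.0016 0.3 elbow [0.25 0.5  0.39] wrist [0.58 0.6  0.38]
flip120 [-1.18  1.53  1.34  0.93  0.3   2.03  1.98] 0.0 0.0 elbow [0.24 0.51 0.4 ] wrist [0.57 0.6  0.34]
flip150 [-1.24  1.48  1.17  1.06  0.45  1.92  2.37] 0.0 0.0 elbow [0.21 0.52 0.42] wrist [0.53 0.6  0.32]
flip180 [-1.25  1.34  0.84  1.18  0.68  1.9   2.65] 0.0 0.0 elbow [0.21 0.5  0.5 ] wrist [0.49 0.6  0.32]
```

step_arm(increments=[[[0.1,0.9,0],[-5.56,0.12,0.03]],[[0.1,0.9,0],[-5.56,0.12,0.03]],[[0.1,0.9,0],[-5.56,0.12,0.03]],[[0.1,0.9,0],[-5.56,0.12,0.03]],[[0.1,0.9,0],[-5.56,0.12,0.03]],[[0.1,0.9,0],[-5.56,0.12,0.03]],[[0.1,0.9,0],[-5.56,0.12,0.03]],[[0.1,0.9,0],[-5.56,0.12,0.03]],[[0.1,0.9,0],[-5.56,0.12,0.03]],[[0.1,0.9,0],[-5.56,0.12,0.03]]])

```text
clock: 3.1
tool_pos: [0.4996, 0.1978, 0.3989]
eef_rot: [0.706, 0.687, -0.127, 0.116]
contact_force: [0.7, 0.3, -0.7]
opening: 1.005
finger_force: 0.0
```

step_arm(increments=[[[0.1,0.9,0],[-5.56,0.12,0.03]],[[0.1,0.9,0],[-5.56,0.12,0.03]],[[0.1,0.9,0],[-5.56,0.12,0.03]],[[0.1,0.9,0],[-5.56,0.12,0.03]],[[0.2,0.9,0],[-5.56,0.12,0.03]],[[0.2,0.9,0],[-5.56,0.12,0.03]],[[0.2,0.9,0],[-5.56,0.12,0.03]],[[0.2,0.9,0],[-5.56,0.12,0.03]],[[0.2,0.9,0],[-5.56,0.12,0.03]],[[0,0,0],[0,0,0]]])

```text
clock: 4.1
tool_pos: [0.5127, 0.2805, 0.3937]
eef_rot: [0.586, 0.573, -0.414, 0.397]
contact_force: [-0.1, -1.0, 0.2]
opening: 0.996
finger_force: 0.0
```

```bash
python3 log.py; python3 kin.py | tail -1
python3 - <<'E'
from ik import *
from h import *
s=r.get_state(); R0=Ro.from_quat(s['eef_rot']); Rg=Rt(-91.7,-15)
print(s['tool_pos'],np.degrees((Rg*R0.inv()).as_rotvec()).round(1),'dtcp cm',((np.array([.515,.302,.197])+.019*Rg.as_matrix()[:,2]-s['tool_pos'])*100).round(2))
p_,d=snap('side'); cv2.imwrite('pics/side1.png',p_[...,::-1])
p_,d=snap('top'); cv2.imwrite('pics/top1.png',p_[...,::-1])
E
```

```text
4.1 [-1.046, 1.027, 0.396, 1.032, 0.533, 1.997, -0.695]
1.7684570571829816e-07
[0.51274907 0.28050145 0.39372927] [-5.1 -0.4 -0.1] dtcp cm [  0.17   0.32 -20.16]
```

View pics/side1.png

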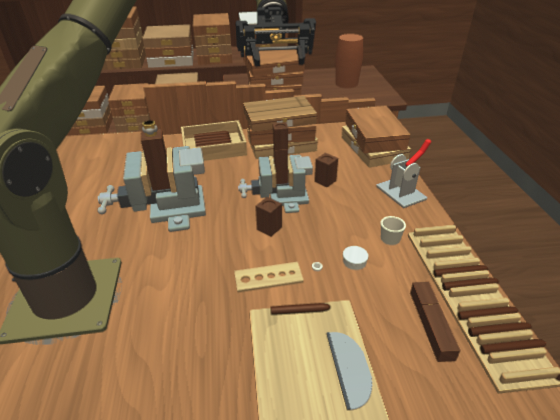

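The gripper is now above the cap: fingers at about (275,45) and case top at (281,125).

step_arm(increments=[[[0.1,0.3,0],[-5.1,-0.4,-0.1]],[[0.1,0,-1],[0,0,0]],[[0,0,-2],[0,0,0]],[[0,0,-2],[0,0,0]],[[0,0,-2],[0,0,0]],[[0,0,-2],[0,0,0]],[[0,0,-1],[0,0,0]],[[0,0,-1],[0,0,0]],[[0,0,0],[0,0,0]],[[0,0,0],[0,0,0]]])

```text
clock: 5.2
tool_pos: [0.516, 0.2813, 0.2891]
eef_rot: [0.573, 0.551, -0.434, 0.425]
contact_force: [0.5, 0.8, 0.1]
opening: 0.995
finger_force: 0.0
```

```bash
python3 log.py
python3 - <<'E'
from ik import *
from h import *
s=r.get_state(); R0=Ro.from_quat(s['eef_rot']); Rg=Rt(-91.7,-15)
print(s['tool_pos'],np.degrees((Rg*R0.inv()).as_rotvec()).round(1),'dtcp cm',((np.array([.515,.302,.197])+.019*Rg.as_matrix()[:,2]-s['tool_pos'])*100).round(2))
p_,d=snap('top'); cv2.imwrite('pics/top2.png',cv2.resize(p_[110:270,80:300,::-1],None,fx=3,fy=3))
E
```

```text
5.2 [-1.052, 1.185, 0.4, 1.063, 0.495, 1.918, -0.811]
[0.51601298 0.2812692  0.28912151] [-0.2  0.5  0.2] dtcp cm [-0.16  0.24 -9.7 ]
```

View pics/top2.png

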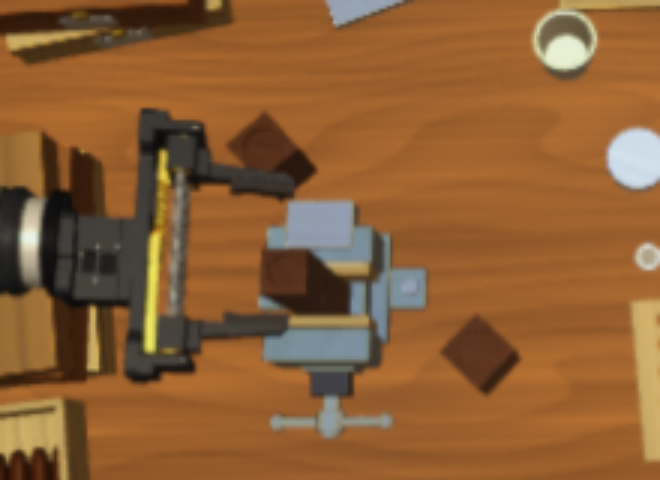

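The crop shows the fingers at y≈185 and y≈325, straddling the cap top at (285,272). Allowing for parallax, they are centred.

step_arm(increments=[[[-0.1,0.2,-1],[0,0.5,0.2]],[[0,0,-1.5],[0,0,0]],[[0,0,-1.5],[0,0,0]],[[0,0,-1.5],[0,0,0]],[[0,0,-1.5],[0,0,0]],[[0,0,-1.2],[0,0,0]],[[0,0,-1],[0,0,0]],[[0,0,-0.5],[0,0,0]],[[0,0,0],[0,0,0]],[[0,0,0],[0,0,0]]])

```text
clock: 6.25
tool_pos: [0.515, 0.2833, 0.1922]
eef_rot: [0.57, 0.554, -0.436, 0.423]
contact_force: [-0.5, 0.7, 0.3]
opening: 1.0
finger_force: 0.0
```

step_arm(increments=[[[0,0,0],[0,0,0]],[[0,0,0],[0,0,0]],[[0,0,0],[0,0,0]],[[0,0,0],[0,0,0]],[[0,0,0],[0,0,0]],[[0,0,0],[0,0,0]],[[0,0,0],[0,0,0]],[[0,0,0],[0,0,0]],[[0,0,0],[0,0,0]],[[0,0,0],[0,0,0]]], fingers=0.5, grip_force=10)

```text
clock: 7.25
tool_pos: [0.5148, 0.2832, 0.1917]
eef_rot: [0.57, 0.554, -0.436, 0.423]
contact_force: [0.3, -0.1, 0.5]
opening: 0.497
finger_force: 0.0
```

```bash
python3 log.py
python3 - <<'E'
from ik import *
from h import *
s=r.get_state(); R0=Ro.from_quat(s['eef_rot']); Rg=Rt(-91.7,-15)
print(s['contact_force'],s['tool_pos'],np.degrees((Rg*R0.inv()).as_rotvec()).round(1),'dtcp cm',((np.array([.515,.302,.197])+.019*Rg.as_matrix()[:,2]-s['tool_pos'])*100).round(2))
p_,d=snap('side'); cv2.imwrite('pics/side3.png',cv2.resize(p_[50:230,180:380,::-1],None,fx=3,fy=3))
E
```

```text
7.25 [-1.044, 1.31, 0.372, 1.047, 0.446, 1.845, -0.889]
[ 0.31470803 -0.05566084  0.47697439] [0.51480412 0.28319369 0.19173517] [-0.2 -0.  -0. ] dtcp cm [-0.03  0.05  0.03]
```

View pics/side3.png

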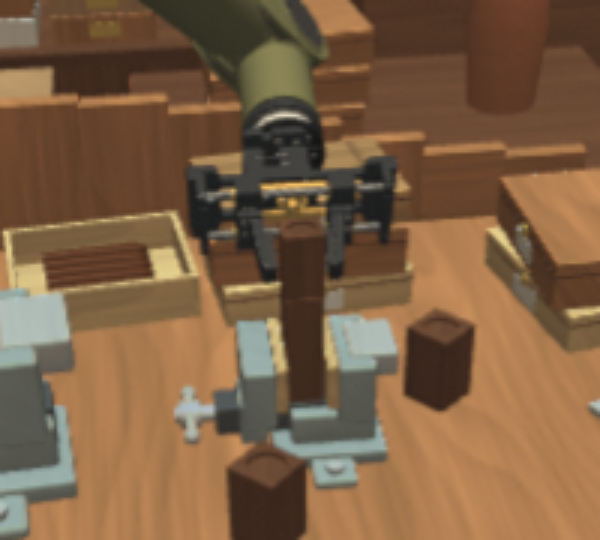

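The crop shows both fingers beside the cap (tips at y≈275). The cap's joint line is at y≈298, below the fingertips.

step_arm(increments=[[[0,0,0],[0,0,0]],[[0,0,0],[0,0,0]],[[0,0,0],[0,0,0]],[[0,0,0],[0,0,0]],[[0,0,0],[0,0,0]],[[0,0,0],[0,0,0]],[[0,0,0],[0,0,0]],[[0,0,0],[0,0,0]],[[0,0,0],[0,0,0]],[[0,0,0],[0,0,0]]], fingers=0, grip_force=10)

```text
clock: 8.3
tool_pos: [0.5149, 0.2832, 0.1918]
eef_rot: [0.57, 0.554, -0.436, 0.423]
contact_force: [2.9, 0.4, 0.1]
opening: 0.409
finger_force: 10.0
```

Run:
```python
from plant import r
s=r.get_state(); print(s['contact_force'],s['moment'],s['tool_pos'],s['opening'],s['finger_force'])
```

```text
[2.8865263  0.40913491 0.06348622] [ 0.86427058 -0.2235691   0.59310362] [0.51487898 0.28316997 0.19178688] 0.40947556043247846 10.00005627338794
```

step_arm(increments=[[[0,0,0],[0,0,0]],[[0,0,0],[0,0,0]],[[0,0,0],[0,0,0]],[[0,0,0],[0,0,0]],[[0,0,0.1],[0,0,0]],[[0,0,0.1],[0,0,0]],[[0,0,0.1],[0,0,0]],[[0,0,0.1],[0,0,0]],[[0,0,0.1],[0,0,0]],[[0,0,0.1],[0,0,0]]], grip_force=40)

```text
clock: 9.3
tool_pos: [0.5148, 0.2835, 0.1953]
eef_rot: [0.57, 0.555, -0.435, 0.421]
contact_force: [5.2, -1.0, -9.7]
opening: 0.405
finger_force: 40.0
```

step_arm(increments=[[[0,0,0.2],[0,0,0]],[[0,0,0.2],[0,0,0]],[[0,0,0.2],[0,0,0]],[[0,0,0.2],[0,0,0]],[[0,0,0.2],[0,0,0]],[[0,0,0.3],[0,0,0]],[[0,0,0.3],[0,0,0]],[[0,0,0.3],[0,0,0]],[[0,0,0.4],[0,0,0]],[[0,0,0.4],[0,0,0]]])

```text
clock: 10.3
tool_pos: [0.5145, 0.2832, 0.2252]
eef_rot: [0.57, 0.554, -0.436, 0.423]
contact_force: [-1.0, -0.4, -0.4]
opening: 0.405
finger_force: 40.0
```

step_arm(increments=[[[0,0,1],[0,0,0]],[[0,0,1],[0,0,0]],[[0,0,1.5],[0,0,0]],[[0,0,1.5],[0,0,0]],[[0,0,2],[0,0,0]],[[0,0,2],[0,0,0]],[[0,0,2],[0,0,0]],[[0,0,2],[0,0,0]],[[0,0,1],[0,0,0]],[[0,0,0],[0,0,0]]])

```text
clock: 11.3
tool_pos: [0.5151, 0.2833, 0.3665]
eef_rot: [0.571, 0.554, -0.435, 0.423]
contact_force: [0.3, 0.2, -1.0]
opening: 0.4
finger_force: 40.0
```

```bash
python3 log.py
python3 - <<'E'
from ik import *
from h import *
p_,d=snap('side'); cv2.imwrite('pics/side4.png',cv2.resize(p_[30:230,180:400,::-1],None,fx=2.7,fy=2.7))
D=[json.loads(l) for l in open('log.jsonl')]; qs,_,_=D[-1]
rng=np.random.default_rng(1)
# candidate: yaw to heading h, place cap at c, tool level, then flip
for h in(-91.7,-70,-50):
  for c in((.515,.302,.36),(.5,.2,.4),(.55,.1,.4),(.45,.15,.45)):
    q=np.array(qs); out=[]; ok=0
    t0,R0=fk(q,p,-1); g0=t0-.019*R0.as_matrix()[:,2]; R1=Rt(h,0); rv=(R1*R0.inv()).as_rotvec()
    seq=[(g0+(np.array(c)-g0)*f,Ro.from_rotvec(rv*f)*R0) for f in(.25,.5,.75,1)]+[(np.array(c),R1*Ro.from_euler('z',-a,degrees=True)) for a in range(20,181,20)]
    mar=9;E=0
    for g,R in seq:
        q,e,a=ik(g+.019*R.as_matrix()[:,2],R,q,3e-3); E=max(E,e+a*.001); mar=min(mar,np.min(np.minimum(q-LO,HI-q)))
        if g is seq[3][0]: qa=q
    P=fk(q,p,-1,True)[2]
    print(h,c,'err',round(E,4),'margin',round(mar,2),qa.round(2),q.round(2),'wrist',P[2].round(2))
E
```

```text
11.3 [-1.059, 1.1, 0.423, 1.03, 0.543, 1.999, -0.714]
-91.7 (0.515, 0.302, 0.36) err 0.0 margin 0.01 [-1.09  1.23  0.5   1.02  0.65  2.08 -0.66] [-1.09  1.23  0.5   1.02  0.65  2.08  2.48] wrist [0.52 0.61 0.36]
-91.7 (0.5, 0.2, 0.4) err 0.0 margin 0.01 [-1.06  1.07  0.48  1.38  0.69  1.89 -0.78] [-0.9   1.01  0.11  1.37  0.83  2.08  2.17] wrist [0.51 0.51 0.4 ]
-91.7 (0.55, 0.1, 0.4) err 0.0 margin 0.01 [-0.93  1.04  0.5   1.48  0.79  1.73 -0.8 ] [-0.64  0.98 -0.11  1.46  1.01  2.08  2.1 ] wrist [0.56 0.41 0.4 ]
-91.7 (0.45, 0.15, 0.45) err 0.0 margin 0.01 [-1.1   0.92  0.49  1.61  0.71  1.84 -0.85] [-0.86  0.86  0.01  1.59  0.81  2.08  2.06] wrist [0.46 0.46 0.45]
-70 (0.515, 0.302, 0.36) err 0.0 margin 0.01 [-1.22  1.11  0.42  1.38  0.83  1.75 -0.82] [-0.96  1.06 -0.14  1.36  1.08  2.08  2.12] wrist [0.41 0.59 0.36]
-70 (0.5, 0.2, 0.4) err 0.0 margin 0.12 [-1.19  0.96  0.43  1.69  0.9   1.61 -0.94] [-0.88  0.91 -0.15  1.67  1.07  1.97  1.99] wrist [0.39 0.49 0.4 ]
-70 (0.55, 0.1, 0.4) err 0.0 margin 0.25 [-1.05  0.94  0.46  1.81  1.04  1.45 -1.01] [-0.81  0.88  0.02  1.8   1.16  1.75  2.  ] wrist [0.44 0.39 0.4 ]
-70 (0.45, 0.15, 0.45) err 0.0 margin 0.14 [-1.23  0.82  0.43  1.89  0.92  1.6  -1.01] [-0.89  0.77 -0.16  1.87  1.01  1.95  1.93] wrist [0.34 0.44 0.45]
-50 (0.515, 0.302, 0.36) err 0.0 margin 0.24 [-1.32  1.01  0.38  1.71  1.06  1.48 -1.03] [-1.1   0.97 -0.02  1.7   1.2   1.77  2.01] wrist [0.32 0.54 0.36]
-50 (0.5, 0.2, 0.4) err 0.0 margin 0.28 [-1.27  0.88  0.38  1.99  1.17  1.41 -1.18] [-1.08  0.83  0.05  1.98  1.23  1.65  1.89] wrist [0.3  0.44 0.4 ]
-50 (0.55, 0.1, 0.4) err 0.0 margin 0.33 [-1.09  0.86  0.41  2.12  1.38  1.3  -1.33] [-1.03  0.84  0.29  2.12  1.39  1.39  1.81] wrist [0.35 0.34 0.4 ]
-50 (0.45, 0.15, 0.45) err 0.0 margin 0.3 [-1.31  0.73  0.36  2.17  1.18  1.44 -1.23] [-1.11  0.69  0.04  2.16  1.19  1.66  1.85] wrist [0.25 0.39 0.45]
```

View pics/side4.png

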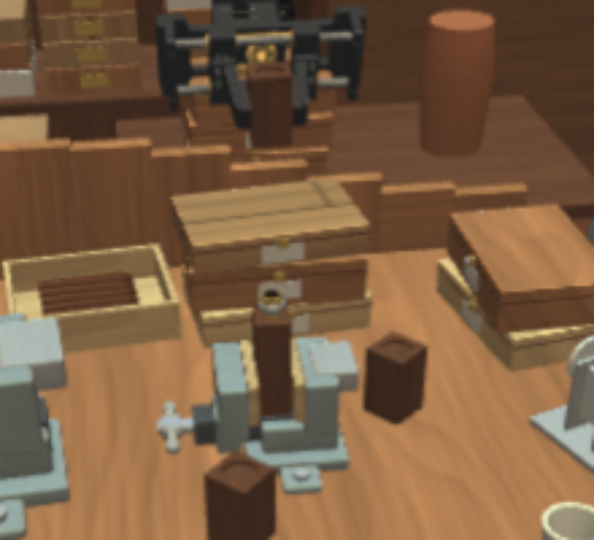

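The crop shows the cap in the gripper at (270,105), and the brass neck exposed on the case at (270,298).

step_arm(increments=[[[0.4,-1.5,0.5],[-5,0.1,0]],[[0.4,-1.5,0.5],[-5,0.1,0]],[[0.4,-1.5,0.5],[-5,0.2,0]],[[0.4,-1.5,0.5],[0,0,4.2]],[[0.4,-1.5,0.5],[0,0,4.2]],[[0.4,-1.5,0.5],[0,0,4.2]],[[0.4,-1.5,0.5],[0,0,4.2]],[[0.4,-1.5,0.5],[0,0,4.2]],[[0.4,-1.5,0.5],[0,0,4.2]],[[0.4,-1.5,0.5],[0,0,4.2]]])

```text
clock: 12.35
tool_pos: [0.5547, 0.1331, 0.4136]
eef_rot: [0.365, 0.608, -0.364, 0.604]
contact_force: [0.4, -0.9, 0.5]
opening: 0.407
finger_force: 40.0
```

step_arm(increments=[[[0.4,-1.5,0.3],[0,0,4.2]],[[0.3,-1.5,0],[0,0,4.2]],[[0,-1.5,0],[0,0,4]],[[0,0,0],[0,0,0]],[[0,0,0],[-5.5,6.6,0]],[[0,0,0],[-5.5,6.6,0]],[[0,0,0],[-5.5,6.6,0]],[[0,0,0],[-5.5,6.6,0]],[[0,0,0],[-5.5,6.6,0]],[[0,0,0],[-5.5,6.6,0]]])

```text
clock: 13.35
tool_pos: [0.5624, 0.0897, 0.4168]
eef_rot: [-0.011, 0.71, -0.548, 0.443]
contact_force: [0.2, 0.5, -0.6]
opening: 0.401
finger_force: 40.0
```

```bash
python3 log.py
python3 - <<'E'
from ik import *
from plant import r
s=r.get_state(); R0=Ro.from_quat(s['eef_rot']); M=R0.as_matrix(); z=M[:,2]
print(s['tool_pos'],'z',z.round(3),'heading',np.degrees(np.arctan2(z[1],z[0])),'closing',M[:,1].round(3))
h=np.degrees(np.arctan2(z[1],z[0]))
for H in (-50,): print(np.degrees((Rt(H,0,-180)*R0.inv()).as_rotvec()).round(1))
E
```

```text
13.35 [-1.121, 0.831, 0.444, 2.105, 1.368, 1.285, -0.36]
[0.56237088 0.0896903  0.41683258] z [ 0.641 -0.768 -0.007] heading -50.15361648384541 closing [ 0.47   0.399 -0.787]
[-82.4  98.1   0.5]
```

step_arm(increments=[[[0,0,0],[-5.5,6.54,0]],[[0,0,0],[-5.5,6.54,0]],[[0,0,0],[-5.5,6.54,0]],[[0,0,0],[-5.5,6.54,0]],[[0,0,0],[-5.5,6.54,0]],[[0,0,0],[-5.5,6.54,0]],[[0,0,0],[-5.5,6.54,0]],[[0,0,0],[-5.5,6.54,0]],[[0,0,0],[-5.5,6.54,0]],[[0,0,0],[-5.5,6.54,0]]])

```text
clock: 14.35
tool_pos: [0.5623, 0.0896, 0.4168]
eef_rot: [0.486, -0.512, 0.707, 0.047]
contact_force: [-0.2, -0.6, 0.5]
opening: 0.403
finger_force: 40.0
```

step_arm(increments=[[[0,0,0],[-5.5,6.54,0]],[[0,0,0],[-5.5,6.54,0]],[[0,0,0],[-5.5,6.54,0]],[[0,0,0],[-5.5,6.54,0]],[[0,0,0],[-5,6,0]],[[0,0,0],[0,0,0]],[[0,0,0],[0,0,0]],[[0,0,0],[0,0,0]],[[0,0,0],[0,0,0]],[[0,0,0],[0,0,0]]])

```text
clock: 15.35
tool_pos: [0.5618, 0.0883, 0.4177]
eef_rot: [0.636, -0.304, 0.645, 0.294]
contact_force: [0.0, -0.5, -1.3]
opening: 0.403
finger_force: 40.0
```

```bash
python3 log.py
python3 - <<'E'
from ik import *
from h import *
s=r.get_state(); R0=Ro.from_quat(s['eef_rot']); M=R0.as_matrix()
print(s['tool_pos'],s['contact_force'],s['opening'],s['finger_force'],'z',M[:,2].round(3),'y',M[:,1].round(3))
print('left',np.degrees((Rt(-50,0,-180)*R0.inv()).as_rotvec()).round(1))
# grasp-time rotation: cap z in tool frame nominal = Rg^-1 * ez
Rg=Rt(-91.7,-15); print('cap z nominal',(R0*Rg.inv()).apply([0,0,1]).round(3))
im=[]
for n in('side','top'):
    pc,d=snap(n); W=cloud(n,d); np.savez(n+'5.npz',p=pc,d=d,W=W)
    c,f=K(n); X=np.array(c['R'])@(s['tool_pos']-.019*M[:,2])+c['t']; u,v=int(f*X[0]/X[2]+c['cx']),int(f*X[1]/X[2]+c['cy']); print(n,u,v)
    cr=pc[max(v-65,0):v+65,max(u-65,0):u+65,::-1]; im.append(cv2.resize(cr,(400,400)))
cv2.imwrite('pics/end.png',np.hstack(im))
E
```

```text
15.35 [-1.068, 0.818, 0.352, 2.108, 1.384, 1.365, 1.836]
[0.56182245 0.08827957 0.41772189] [ 0.03567971 -0.54566883 -1.30208331] 0.4033838169224853 40.0005460269369 z [ 0.642 -0.767  0.007] y [-0.767 -0.642 -0.018]
left [-0.4  1.   0.1]
cap z nominal [-0.148  0.205 -0.967]
side 309 79
top 254 160
```

View pics/end.png

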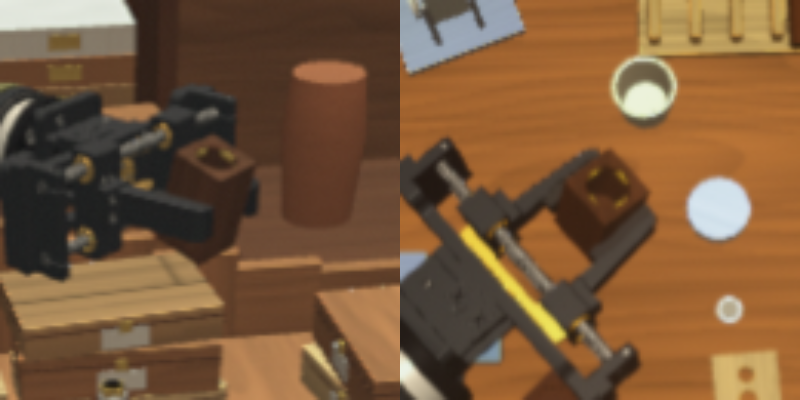

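Both views show the cap mouth up, with the snap ring visible at (215,155) on the left and (605,185) on the right. It is still tilted 15° because I levelled the tool, so I'll raise the tool's elevation by that amount.

step_arm(increments=[[[0,0,0],[-3,-2.15,0]],[[0,0,0],[-3,-2.15,0]],[[0,0,0],[-3,-2.15,0]],[[0,0,0],[-2.9,-2.15,0]],[[0,0,0],[0,0,0]],[[0,0,0],[0,0,0]],[[0,0,0],[0,0,0]],[[0,0,0],[0,0,0]],[[0,0,0],[0,0,0]],[[0,0,0],[0,0,0]]])

```text
clock: 16.45
tool_pos: [0.5618, 0.0881, 0.4181]
eef_rot: [0.552, -0.257, 0.719, 0.335]
contact_force: [0.4, -0.8, -0.8]
opening: 0.403
finger_force: 40.0
```

```bash
python3 log.py
python3 - <<'E'
from ik import *
from h import *
s=r.get_state(); R0=Ro.from_quat(s['eef_rot']); M=R0.as_matrix()
Rg=Rt(-91.7,-15); print('cap z nominal',(R0*Rg.inv()).apply([0,0,1]).round(3),s['tool_pos'],s['contact_force'])
g=s['tool_pos']-.019*M[:,2]; im=[]
for n in('side','top'):
    A=[]; 
    for i in range(4): pc,d=snap(n); A.append(cloud(n,d))
    W=np.nanmean(A,0)
    c,f=K(n); X=np.array(c['R'])@g+c['t']; u,v=int(f*X[0]/X[2]+c['cx']),int(f*X[1]/X[2]+c['cy'])
    im.append(cv2.resize(pc[max(v-50,0):v+50,u-50:u+50,::-1],(400,400)))
    hsv=cv2.cvtColor(pc,cv2.COLOR_RGB2HSV)
    D=W-g; k=(np.linalg.norm(D,axis=2)<.045)&(hsv[...,1]>90)&(hsv[...,0]<20)
    Q=W[k]
    print(n,len(Q),'zmax',Q[:,2].max().round(3),'zmin',Q[:,2].min().round(3))
    # rim plane: points near top
    T=Q[Q[:,2]>g[2]+.02]
    for it in range(3):
        m=T.mean(0); w=np.linalg.svd(T-m)[2][2]; w=w*np.sign(w[2]); e=np.abs((T-m)@w); T=T[e<max(.004,1.5*e.std())] if it<2 else T
    print('rim normal',w.round(3),len(T),m.round(3),'rms',e.std().round(4))
cv2.imwrite('pics/end2.png',np.hstack(im))
E
```

```text
16.45 [-1.082, 1.007, 0.418, 2.128, 1.422, 1.493, 1.67]
cap z nominal [-0. -0. -1.] [0.56177778 0.08811912 0.41806408] [ 0.42139466 -0.78788077 -0.76991339]
side 763 zmax 0.444 zmin 0.383
rim normal [-0.038 -0.084  0.996] 218 [0.549 0.098 0.441] rms 0.001
top 656 zmax 0.446 zmin 0.387
rim normal [-0.009  0.     1.   ] 268 [0.546 0.103 0.444] rms 0.0008
```

View pics/end2.png

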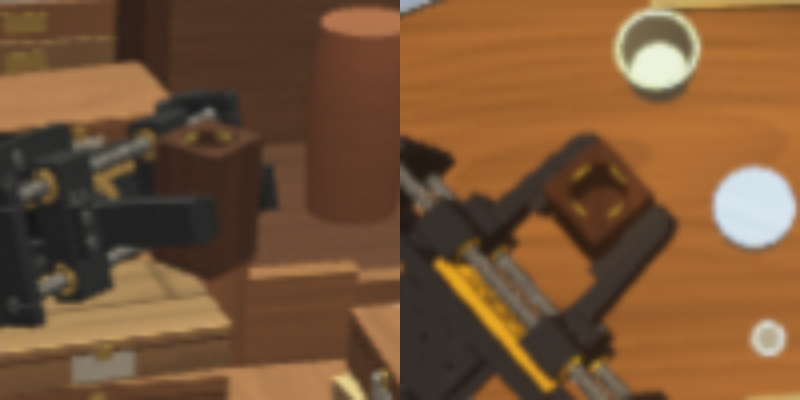

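The cap is upright with its mouth (brass balls/ring and deep bore visible at (600,190)) facing up. The top view gives a rim normal within 0.5° of vertical, and the cap's underside is 0.38 m above the bench. I'm handing it in.

```bash
python3 -c "
from plant import r
print(r.finish_job())"
```

```text
the job is handed in; nothing more can be done
None
```

The cap is off the case and held still in the gripper, mouth straight up, with its underside about 0.38 m above the bench; the job is handed in at about 17 s of the 72 s allowed.

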